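# Stand the painted panel in the drying rack

## Task

Put the finished blue painting panel that lies flat on the bench away in the drying rack: stand it upright on one of its short ends, all the way down in the empty slot marked with blue felt, with its width inside the slot's length, and leave it there. The sloping stand is there to lean the panel on if you need a fresh grip on it. Handle it gently - lower it until it stands on the slot floor before you let go, do not drop or ram it - and leave the other two panels, the jar and the paint bottle as they are.

Things in the scene. Friction and masses are not known exactly. Their poses are not given: they have to be found in the camera images.
- panel_blue: Loose rigid wooden panel painted blue with coloured strokes, about 90 g, 130 x 64 x 10 mm; starts lying flat on the bench, painted face up. Origin: centre of its unpainted underside; x along the 130 mm length, y along the 64 mm width, z out of the painted face.
- panel_mid (a point): Centre of the blue panel's volume, 5 mm from its origin along its z.
- rack: Fixed wooden drying rack, base 120 (x) x 190 (y) x 12 mm. Three slots run along its x at y = -55, 0 and +55 mm. Each slot is 14 mm wide, between two walls 8 mm thick and 100 mm long whose rounded tops are 50 mm above the bench; its flat floor is 12 mm above the bench. Origin: centre of the base's underside; z up.
- felt: Thin blue felt strip (118 x 12.5 x 1 mm, soft, no obstacle) on the floor of the one empty slot, with a blue tab over each end of the base. Origin: centre of that slot's length and width, at floor height (12 mm above the bench); x along the slot, y across it, z up. The strip can be in any of the three slots.
- stand: Fixed sloping stand on a dark base plate 120 x 90 x 12 mm: a wooden rest board 52 mm wide and 78 mm long at 45 degrees, rising along its own +x, with a lip across its low end that stands 16 mm proud, so a panel laid on it with its short end on the lip leans at 45 degrees and overhangs the board's upper end by about 50 mm. Origin: centre of the base's underside; z up, y across the board.
- stand_corner (a point): Middle of the inner corner between rest board and lip of the stand, at x = -45 mm, z = 34 mm in the stand's frame. The board's face runs from here along (+x, +z) of the stand; its outward normal is (-x, +z).
- panel_green: Finished green panel, 60 x 10 x 90 mm, standing loose in one of the rack's slots. Origin: centre of its lower edge; x along the slot, y across it, z up.
- panel_yellow: Finished yellow panel, same size and frame as the green one, in another slot of the rack.
- jar: Loose paint jar, 66 mm wide, 75 mm tall, red label, white lid. Origin: centre of its underside.
- paint_bottle: Loose paint bottle, 56 mm wide, 120 mm tall, yellow label. Origin: centre of its underside.

How it is judged:
By the outcome, as a careful person would: the job done as asked, in the order asked, and still so for the second after the job is handed in, with the robot touching nothing.
It also fails if it takes over 69 s, if anything falls off the work surface, if the arm or the gripper's body presses on something with over 40 N, if the wrist force passes 120 N, or if a joint passes its speed limit or range.

## Robot

A 6-joint arm with a two-finger parallel gripper is mounted at the origin on the work surface. World frame = base frame: x ahead of the robot, y to its left, z up, the work surface at z = 0. Lengths are in m, angles in rad, forces in N, time in s.
With the tool pointing down it reaches from about 0.4 to 0.925 m from the base axis. Payload 12.5 kg.
Tool frame: the origin (TCP) lies at the very end of the fingers, on their centre line; the grasp point (between the pads) lies 19 mm behind it (env.tcp_to_grasp is the z of the grasp point in the tool frame, in m); z points along the fingers, y is the line along which they close (so a half turn about z gives the same grasp; the last joint's range is limited). The gripper opens to 95 mm and grips with 3 to 60 N. Pads are 20 mm wide; open, the fingers measure 119 mm over their backs; the gripper's body (75 mm by 180 mm) begins 59 mm behind the grasp point.
Start: joints at [-1.363, 0.491, 1.559, -0, 1.092, -0.106], TCP at [0.193, -0.594, 0.215] pointing down, gripper open.
Joint ranges: [-3.1, 3.1], [-0.84, 2.19], [0.05, 2.79], [-1.13, 4.28], [0.06, 2.93], [-2.69, 2.69]. Speed limits (rad/s): [2.22, 2.22, 2.79, 3.14, 3.14, 3.14].

## Interface

Orientations are given as a rotation vector (axis times angle).
In Python, from rig import env gives the robot as it stands.
- The arm moves only by the tool jog_arm, never from a script. Its argument "motion" is text: rows parted by semicolons, each of 4 numbers parted by spaces: the shift along the tool's x, y, z scaled (see below), then the turn about the tool's z scaled (see below). A call has 1 to 20 rows; each row is the pose to reach, as a shift and turn from the pose commanded when the call began, along the tool's axes at that moment; what a row does not reach only later rows make up. The controller multiplies each number of a shift by 400 mm and each number of a turn by 120 degrees. A row lasts 1/12 s, in which the tool goes at most 41.7 mm and 7.16 degrees, less where a joint would pass 70% of its speed; a pose out of reach is approached as far as the arm can. A call with a number of a shift or a turn outside -1 to 1 is refused whole. A call with a gripper value outside its range is refused whole. "jaw" is the opening, from 0 (shut) to 1 (fully open), set as the call begins (left out, the last holds). The fingers move at their own pace and stop on an object; "newtons" is the grip in N (left out, the last holds). Time passes only in rows, so rows that repeat a pose let the fingers close. It gives the time, the measured TCP pose, the force, the opening and the grip force at its end, in the units of the state.
- env.sense(): the state, without advancing time (a new reading comes with each control period).
- env.capture(name): name is "side" or "top" or "wrist"; returns the picture (384x512x3 uint8, red, green, blue); there is no depth.
- env.camera_info(name): a dict with "K" (3x3 intrinsics, pixels), "T" (4x4, takes a point from camera to world coordinates); the wrist camera has in their place "tool_from_camera" (4x4, takes a point from camera to tool coordinates, whose origin is the TCP and whose axes are the flange's). Camera axes: x right, y down, z forward; pixel columns grow to the right and rows downward; lengths in m; the calibration is good to about 2 mm. A picture is of the moment at which its call begins: read the wrist's pose just before it. camera_info takes no time and is no camera call.
- env.sign_off(): hands the job in; it is judged then, once.
The state is a dict: "clock": time; "joint_positions": joint angles; "qvel": joint speeds; "joint_efforts": joint torques, N m; "ee_pos": TCP position; "ee_rot": TCP orientation; "ft_force": force on the tool from outside, world axes, zero at the start; "torque": the same for the moment, N m; "finger_gap": opening from 0.0 (shut) to 1.0 (fully open); "gripper_force": force on a finger pad.
Only numpy, scipy, OpenCV 4.12 (cv2) and the standard library are available. Lean on these libraries where they do the work, as an engineer would, in place of code of your own. Each camera call takes 0.05 s, during which the arm holds its last target. There are 200 camera calls.

## Working session

There is one attempt and no reset: what is moved stays moved. The work goes in short steps, Python scripts to look and compute and a tool call to move; the robot and the scene stay as the last step left them, time stands still between calls to the robot, and variables do not carry over. Pictures are saved under pics/ and viewed, at most 10 in all, crops included, and the job is handed in when it is done.

Besides the shell and the picture viewer there is one more tool, called as a command line: name --argument value ..., lists and objects as JSON in quotes. jog_arm: Moves the arm, as the interface text tells. Its arguments: {"type":"object","properties":{"motion":{"type":"string"},"jaw":{"type":"number"},"newtons":{"type":"number"}},"required":["motion"]}

```bash
mkdir -p pics; ls
python3 - <<'E'
from rig import env
import cv2,numpy as np
s=env.sense();print(s)
for n in("side","top"):
    im=env.capture(n);cv2.imwrite(f"pics/{n}0.png",im[:,:,::-1]);i=env.camera_info(n);print(n,np.round(i["K"],1).tolist(),np.round(i["T"],3).tolist())
print(env.camera_info("wrist"),env.tcp_to_grasp)
a=cv2.imread("pics/side0.png");b=cv2.imread("pics/top0.png")
cv2.imwrite("pics/wrist0.png",env.capture("wrist")[:,:,::-1])
E
```

```text
pics
{'clock': 0.0, 'joint_positions': array([-1.36260319e+00,  4.91557147e-01,  1.55945386e+00, -3.68057653e-05,
        1.09170527e+00, -1.05618450e-01]), 'qvel': array([ 0.00104035, -0.00025033, -0.00060863,  0.00132371,  0.00023283,
        0.00105522]), 'joint_efforts': array([ 7.67478869e-04, -6.12658453e+01, -2.58187544e+01,  6.92743971e-02,
        4.81568731e-02, -9.43090026e-05]), 'ee_pos': array([ 0.19287942, -0.5942321 ,  0.21406173]), 'ee_rot': array([-3.10188895e+00, -4.90765201e-01,  1.41653664e-04]), 'ft_force': array([-0.21236467,  0.57505098, -0.38378254]), 'torque': array([-0.03142228,  0.04308163,  0.00701318]), 'gripper_force': 0.0, 'finger_gap': 1.000852157994681}
side [[401.2, 0.0, 249.5], [0.0, 401.2, 192.3], [0.0, 0.0, 1.0]] [[-0.959, -0.125, 0.254, 0.307], [-0.283, 0.46, -0.842, 0.863], [-0.012, -0.879, -0.477, 0.575], [0.0, 0.0, 0.0, 1.0]]
top [[458.4, 0.0, 257.7], [0.0, 458.4, 190.5], [0.0, 0.0, 1.0]] [[0.002, -0.99, 0.144, 0.447], [-1.0, -0.002, 0.003, -0.039], [-0.003, -0.144, -0.99, 1.096], [0.0, 0.0, 0.0, 1.0]]
{'K': array([[295.22886573,   0.        , 258.33878736],
       [  0.        , 295.22886573, 188.90493579],
       [  0.        ,   0.        ,   1.        ]]), 'tool_from_camera': array([[ 5.67655821e-04, -9.55998831e-01, -2.93369926e-01,
         8.31133813e-02],
       [ 9.99999826e-01,  4.95527148e-04,  3.20183970e-04,
        -3.54106915e-04],
       [-1.60722738e-04, -2.93370057e-01,  9.55998946e-01,
        -1.70107996e-01],
       [ 0.00000000e+00,  0.00000000e+00,  0.00000000e+00,
         1.00000000e+00]])} -0.0188
```

View pics/top0.png

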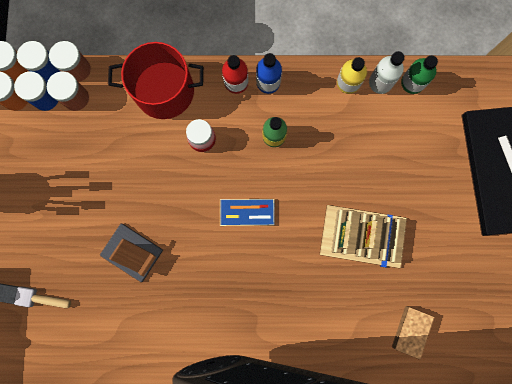

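View pics/side0.png

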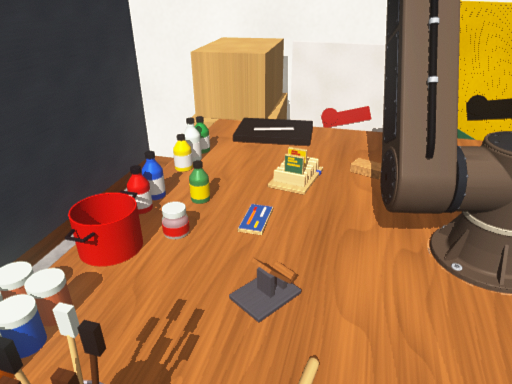

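The top view shows the blue panel flat at about (247,212), the rack at (366,237) with its blue felt in the right slot (~388,240), and the stand at (133,252). The side view shows the panel at (256,219) and the rack at (297,175). Next I'll measure them.

```bash
cat > h.py <<'E'
from rig import env
import cv2,numpy as np
from scipy.spatial.transform import Rotation as R
def cam(n):
    if n=="wrist":
        s=env.sense();T=np.eye(4);T[:3,:3]=R.from_rotvec(s["ee_rot"]).as_matrix();T[:3,3]=s["ee_pos"]
        i=env.camera_info(n);return i["K"],T@i["tool_from_camera"]
    i=env.camera_info(n);return i["K"],i["T"]
def ray(c,p):
    K,T=c;d=T[:3,:3]@np.linalg.solve(K,[p[0],p[1],1.]);return T[:3,3],d/np.linalg.norm(d)
def plane(c,p,z):
    o,d=ray(c,p);return o+d*(z-o[2])/d[2]
def tri(rs):
    A=0;b=0
    for o,d in rs:
        M=np.eye(3)-np.outer(d,d);A=A+M;b=b+M@o
    x=np.linalg.solve(A,b);return x,max(np.linalg.norm(np.cross(x-o,d)) for o,d in rs)
def proj(c,P):
    K,T=c;q=K@(T[:3,:3].T@(np.array(P)-T[:3,3]));return q[:2]/q[2]
def blue(im):
    h=cv2.cvtColor(im,cv2.COLOR_RGB2HSV);return cv2.inRange(h,(103,120,50),(125,255,255))
def blobs(m,close=7,amin=8):
    m=cv2.morphologyEx(m,cv2.MORPH_CLOSE,np.ones((close,close)));
    cs,_=cv2.findContours(m,cv2.RETR_EXTERNAL,cv2.CHAIN_APPROX_NONE);return [c for c in cs if cv2.contourArea(c)>=amin]
def save(n,im,s=1,box=None):
    if box: im=im[box[1]:box[3],box[0]:box[2]]
    cv2.imwrite("pics/"+n,cv2.resize(im[:,:,::-1],None,fx=s,fy=s,interpolation=cv2.INTER_CUBIC))
def quad(c):
    r=cv2.minAreaRect(c); h=cv2.convexHull(c)
    for e in np.arange(.02,.2,.01):
        q=cv2.approxPolyDP(h,e*cv2.arcLength(h,True),True)
        if len(q)==4:return q[:,0].astype(float)
    return cv2.boxPoints(r)
E
python3 - <<'E'
from h import *
cs={}
for n in("top","side"):
    im=env.capture(n);c=cam(n)
    for b in blobs(blue(im)):
        (u,v),wh,a=cv2.minAreaRect(b);print(n,np.round([u,v,*wh,a],1),cv2.contourArea(b),np.round(plane(c,(u,v),.01),3))
        if abs(u-250)<15 and abs(v-215)<15:
            cs[n]=quad(b);print(np.round([plane(c,p,.01) for p in cs[n]],3).tolist())
a=sorted([ (plane(cam("top"),p,.01),p) for p in cs["top"]],key=lambda t:t[0][0])
for P,p in a:
    q=min(cs["side"],key=lambda q:np.linalg.norm(plane(cam("side"),q,.01)-P))
    print(np.round(P,3),tri([ray(cam("top"),p),ray(cam("side"),q)]))
E
```

```text
top [387.1 240.6   5.2  52.    8. ] 50.0 [ 0.486 -0.341  0.01 ]
top [247. 212.  24.  52.  90.] 1193.0 [ 0.553 -0.011  0.01 ]
[[0.582, -0.07, 0.01], [0.527, -0.072, 0.01], [0.524, 0.051, 0.01], [0.582, 0.052, 0.01]]
top [ 43.3 102.5  16.9  25.6  62.1] 241.5 [0.823 0.493 0.01 ]
top [46.  71.  15.9 20.6 52.4] 180.5 [0.904 0.492 0.01 ]
top [268.5  76.2  24.2  33.6   4.1] 540.5 [ 0.891 -0.062  0.01 ]
side [ 24.9 337.2  34.7  43.8  64.1] 968.0 [0.841 0.493 0.01 ]
side [255.2 217.1  20.1  31.3  26.6] 466.5 [ 0.554 -0.005  0.01 ]
[[0.529, -0.067, 0.01], [0.526, 0.05, 0.01], [0.579, 0.051, 0.01], [0.58, -0.064, 0.01]]
side [158.4 196.1   4.1  13.3  71.6] 32.0 [ 0.858 -0.042  0.01 ]
side [151.5 169.   20.   19.   90. ] 291.0 [ 0.969 -0.204  0.01 ]
[0.524 0.051 0.01 ] (array([0.52492729, 0.05082975, 0.01049445]), np.float64(0.0007450337538616543))
[ 0.527 -0.072  0.01 ] (array([ 0.52861056, -0.07227641,  0.00679086]), np.float64(0.0015316648998955741))
[0.582 0.052 0.01 ] (array([0.57995719, 0.0511128 , 0.01036768]), np.float64(0.0015395358915940675))
[ 0.582 -0.07   0.01 ] (array([ 0.58197381, -0.07038005,  0.00627455]), np.float64(0.00025416730955448607))
```

```bash
cat >> h.py <<'E'
def to(P,yaw,P0=None):
    "jog numbers to bring TCP to P with tool x at world yaw (deg)"
    s=env.sense();M=R.from_rotvec(s["ee_rot"]).as_matrix()
    y0=np.degrees(np.arctan2(M[1,0],M[0,0]));d=M.T@(np.array(P)-s["ee_pos"])
    dt=(y0-yaw+180)%360-180
    print("pos",np.round(s["ee_pos"],4),"yaw",round(y0,2),"tilt",round(float(M[2,2]),5),"jog",np.round(d/.4,4),round(dt/120,4),"mm",round(1000*np.linalg.norm(d)),"t",round(s["clock"],2))
E
python3 -c "
from h import *
to([.486,-.38,.26],90)"
```

```text
pos [ 0.1929 -0.5944  0.2144] yaw 17.98 tilt -1.0 jog [ 0.8624 -0.2837 -0.1139] -0.6002 mm 366 t 0.25
```

jog_arm --motion "0.8624 -0.2837 -0.1139 -0.6;0.8624 -0.2837 -0.1139 -0.6;0.8624 -0.2837 -0.1139 -0.6;0.8624 -0.2837 -0.1139 -0.6;0.8624 -0.2837 -0.1139 -0.6;0.8624 -0.2837 -0.1139 -0.6;0.8624 -0.2837 -0.1139 -0.6;0.8624 -0.2837 -0.1139 -0.6;0.8624 -0.2837 -0.1139 -0.6;0.8624 -0.2837 -0.1139 -0.6;0.8624 -0.2837 -0.1139 -0.6;0.8624 -0.2837 -0.1139 -0.6;0.8624 -0.2837 -0.1139 -0.6"

```text
clock: 1.33
ee_pos: [0.4854, -0.3806, 0.26]
ee_rot: [-2.227, -2.215, 0.0]
ft_force: [-1.4, -0.6, 0.2]
finger_gap: 1.002
gripper_force: 0.0
```

Run:
```python
from h import *
im=env.capture("wrist");np.savez("w1.npz",K=cam("wrist")[0],T=cam("wrist")[1],im=im);save("w1.png",im,1.5)
to([.486,-.38,.26],90);to([.554,-.03,.2],90)
for b in blobs(blue(im),3):
    r=cv2.minAreaRect(b);print(np.round(r[0],1),np.round(r[1],1),r[2],cv2.contourArea(b),np.round(plane(cam("wrist"),r[0],.012),3))
```

```text
pos [ 0.4853 -0.3807  0.2601] yaw 89.71 tilt -1.0 jog [0.0018 0.0018 0.0002] -0.0024 mm 1 t 1.38
pos [ 0.4853 -0.3807  0.2601] yaw 89.71 tilt -1.0 jog [0.8776 0.1674 0.1502] -0.0024 mm 362 t 1.38
[259.6 128.7] [88.4  8.4] 9.01932144165039 508.5 [ 0.487 -0.338  0.012]
```

View pics/w1.png

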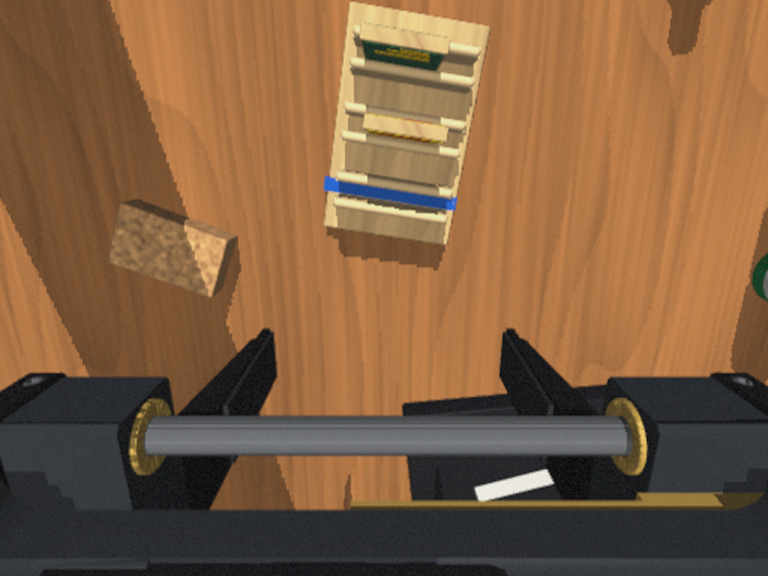

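The wrist view shows the blue felt from (325,185) to (456,205) in the 1.5x picture, in the slot at the rack's −y side. The yellow and green panels stand in the other two slots.

jog_arm --motion "0.25 0 0 0;0.25 0 0 0;0.25 0 0 0;0.25 0 0 0;0.25 0 0 0"

```text
clock: 1.8
ee_pos: [0.486, -0.2804, 0.2607]
ee_rot: [2.222, 2.219, -0.0]
ft_force: [1.0, -0.2, -0.5]
finger_gap: 0.999
gripper_force: 0.0
```

Run:
```python
from h import *
im=env.capture("wrist");c2=cam("wrist");np.savez("w2.npz",K=c2[0],T=c2[1],im=im)
d=np.load("w1.npz");c1=(d["K"],d["T"])
def ends(im,c):
    b=max([b for b in blobs(blue(im),3) if np.linalg.norm(plane(c,cv2.minAreaRect(b)[0],.012)[:2]-[.487,-.338])<.05],key=cv2.contourArea)
    q=cv2.boxPoints(cv2.minAreaRect(b));q=q[np.argsort(q[:,0])];return [q[:2].mean(0),q[2:].mean(0)]
e1,e2=ends(d["im"],c1),ends(im,c2);E=[]
for p,q in zip(e1,e2):
    print(p,q,plane(c1,p,.012).round(4),plane(c2,q,.012).round(4),tri([ray(c1,p),ray(c2,q)]));E.append((plane(c1,p,.012)+plane(c2,q,.012))/2)
v=E[1]-E[0];print("len",np.linalg.norm(v),"yaw",np.degrees(np.arctan2(v[1],v[0])),"ctr",sum(E)/2)
to([.554,-.03,.2],90)
```

```text
Traceback (most recent call last):
ValueError: max() iterable argument is empty
```

jog_arm --motion "-0.2 0.1 0 0;-0.2 0.1 0 0;-0.2 0.1 0 0;-0.2 0.1 0 0"

```text
clock: 2.18
ee_pos: [0.526, -0.3635, 0.2588]
ee_rot: [-2.226, -2.216, 0.001]
ft_force: [0.1, 0.2, -0.6]
finger_gap: 1.004
gripper_force: 0.0
```

```bash
cat > f.py <<'E'
from h import *
def ends(im,c):
    P=[]
    for b in blobs(blue(im),3,4):
        if np.linalg.norm(plane(c,cv2.minAreaRect(b)[0],.012)[:2]-[.487,-.338])<.08: P.append(b[:,0])
    q=cv2.boxPoints(cv2.minAreaRect(np.vstack(P)));q=q[np.argsort(q[:,0])];return [q[:2].mean(0),q[2:].mean(0)]
im=env.capture("wrist");c2=cam("wrist");save("w3.png",im)
d=np.load("w1.npz");c1=(d["K"],d["T"])
e1,e2=ends(d["im"],c1),ends(im,c2);E=[]
for p,q in zip(e1,e2):
    print(p,q,plane(c1,p,.012).round(4),plane(c2,q,.012).round(4),tri([ray(c1,p),ray(c2,q)]));E.append((plane(c1,p,.012)+plane(c2,q,.012))/2)
v=E[1]-E[0];print("len",np.linalg.norm(v),"yaw",np.degrees(np.arctan2(v[1],v[0])),"ctr",sum(E)/2)
to([.554,-.03,.2],90)
E
python3 f.py
```

```text
[215.88206 121.74317] [187.36488 133.81082] [ 0.4264 -0.3279  0.012 ] [ 0.4258 -0.3253  0.012 ] (array([ 0.42540847, -0.32697169,  0.00836527]), np.float64(0.0013321240751092954))
[303.2212  135.60654] [274.12164 148.2703 ] [ 0.5481 -0.3475  0.012 ] [ 0.5474 -0.3459  0.012 ] (array([ 0.54767805, -0.34663345,  0.0126226 ]), np.float64(0.0008742448806021483))
len 0.12329201405250664 yaw -9.375094289133798 ctr [ 0.48692518 -0.33667616  0.012     ]
pos [ 0.5255 -0.3619  0.259 ] yaw 89.81 tilt -1.0 jog [0.8297 0.0688 0.1481] -0.0016 mm 338 t 2.23
```

jog_arm --motion "0.83 0.07 0.148 0;0.83 0.07 0.148 0;0.83 0.07 0.148 0;0.83 0.07 0.148 0;0.83 0.07 0.148 0;0.83 0.07 0.148 0;0.83 0.07 0.148 0;0.83 0.07 0.148 0;0.83 0.07 0.148 0;0.83 0.07 0.148 0;0.83 0.07 0.148 0"

```text
clock: 3.15
ee_pos: [0.5538, -0.0282, 0.2013]
ee_rot: [2.221, 2.222, -0.0]
ft_force: [0.6, -0.4, 0.5]
finger_gap: 0.999
gripper_force: 0.0
```

Run:
```python
from h import *
im=env.capture("wrist");c=cam("wrist");save("w4.png",im)
b=max(blobs(blue(im)),key=cv2.contourArea);q=quad(b);print(q)
P=np.array([plane(c,p,.01) for p in q]);print(P.round(4),P.mean(0));r,a,_=cv2.minAreaRect((P[:,:2]*1000).astype(np.float32)),0,0;print(r)
to([.554,.038,.06],90)
```

```text
[[282. 100.]
 [281. 200.]
 [237. 200.]
 [234. 101.]]
[[ 0.5816  0.0525  0.01  ]
 [ 0.5832 -0.0715  0.01  ]
 [ 0.5262 -0.0715  0.01  ]
 [ 0.5253  0.0514  0.01  ]] [ 0.5541028  -0.00977004  0.01      ]
((553.9292602539062, -9.863235473632812), (57.0127067565918, 124.09590911865234), 0.7336089611053467)
pos [ 0.554  -0.029   0.2014] yaw 89.95 tilt -1.0 jog [ 1.676e-01 -2.000e-04  3.535e-01] -0.0004 mm 156 t 3.2
```

View pics/w4.png

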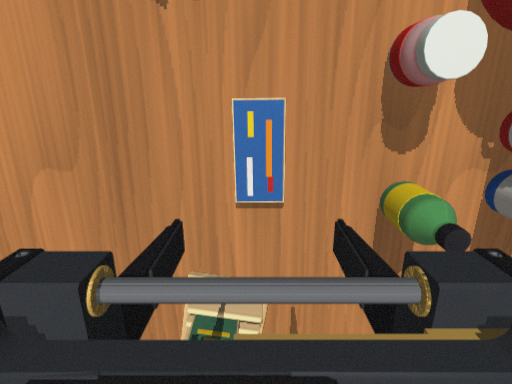

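The wrist view shows the panel at (258,150), with its far end on row 100, and plenty of room to the jar and bottle. I'll grip it across its width near the +y end.

jog_arm --motion "0.1725 0 0.3 0;0.1725 0 0.3 0;0.1725 0 0.3 0;0.1725 0 0.36 0;0.1725 0 0.4 0;0.1725 0 0.43 0;0.1725 0 0.455 0;0.1725 0 0.475 0;0.1725 0 0.485 0;0.1725 0 0.4935 0;0.1725 0 0.4935 0;0.1725 0 0.4935 0"

```text
clock: 4.2
ee_pos: [0.5545, 0.0407, 0.004]
ee_rot: [2.222, 2.22, 0.001]
ft_force: [0.4, -0.8, -0.2]
finger_gap: 1.004
gripper_force: 0.0
```

jog_arm --motion "0 0 0 0;0 0 0 0;0 0 0 0;0 0 0 0;0 0 0 0;0 0 0 0;0 0 0 0;0 0 0 0;0 0 0 0;0 0 0 0;0 0 0 0;0 0 0 0" --jaw 0.5 --newtons 3

```text
clock: 5.2
ee_pos: [0.5542, 0.0409, 0.0037]
ee_rot: [2.222, 2.221, 0.0]
ft_force: [-1.2, 0.5, 4.1]
finger_gap: 0.674
gripper_force: 3.0
```

jog_arm --motion "0 0 -0.02 0;0 0 -0.04 0;-0.005 0 -0.06 0;-0.01 0 -0.08 0;-0.0175 0 -0.1 0;-0.0175 0 -0.1 0;-0.0175 0 -0.1 0"

```text
clock: 5.78
ee_pos: [0.5546, 0.0336, 0.0443]
ee_rot: [2.221, 2.22, 0.002]
ft_force: [0.9, 0.0, -0.6]
finger_gap: 0.678
gripper_force: 3.0
```

Run:
```python
from h import *
print({k:v for k,v in env.sense().items() if k in("ee_pos","gripper_force","ft_force","torque")})
a=env.capture("side");b=env.capture("wrist")
save("s5.png",np.hstack([cv2.resize(a[150:290,180:360],(514,400)),b[:,150:370][:,:200]]) if 0 else np.hstack([cv2.resize(a[150:290,190:340],(400,373)),cv2.resize(b[:,150:370],(214,373))]))
```

```text
{'ee_pos': array([0.55455022, 0.03361572, 0.04428805]), 'ft_force': array([ 0.93612489,  0.0344582 , -0.55092837]), 'torque': array([ 0.00955515, -0.13650714,  0.0099967 ]), 'gripper_force': 3.000164106488228}
```

View pics/s5.png

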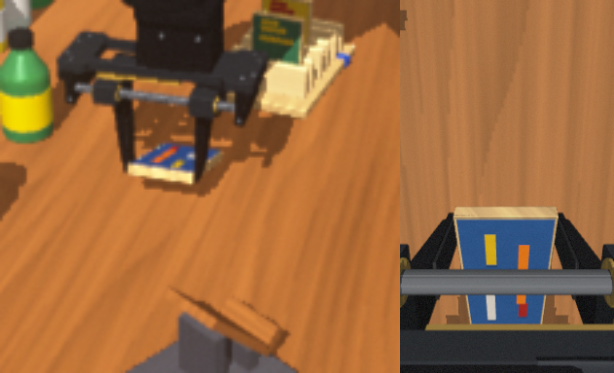

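Seen from the wrist, the gripped end face is up and the face narrows toward the far end. So the panel is pivoting in the light grip with its far end on the bench. I'll continue the arc to vertical.

jog_arm --motion "-0.011 0 -0.02 0;-0.0225 0 -0.04 0;-0.036 0 -0.062 0;-0.052 0 -0.083 0;-0.068 0 -0.1025 0;-0.087 0 -0.117 0;-0.107 0 -0.131 0;-0.1275 0 -0.1425 0;-0.15 0 -0.152 0;-0.173 0 -0.16 0;-0.197 0 -0.1675 0;-0.222 0 -0.172 0;-0.247 0 -0.175 0;-0.2715 0 -0.176 0;-0.2715 0 -0.18 0;-0.2715 0 -0.19 0;-0.2715 0 -0.21 0;-0.2715 0 -0.23 0;-0.2715 0 -0.23 0;-0.2715 0 -0.23 0"

```text
clock: 7.55
ee_pos: [0.5544, -0.0744, 0.1363]
ee_rot: [2.22, 2.221, 0.001]
ft_force: [0.8, 0.1, -1.1]
finger_gap: 0.675
gripper_force: 3.0
```

Run:
```python
from h import *
print({k:v for k,v in env.sense().items() if k in("ee_pos","gripper_force","ft_force","torque")})
a=env.capture("side");b=env.capture("wrist")
np.save("w6.npy",b)
save("s6.png",np.hstack([cv2.resize(a[120:260,190:340],(400,373)),cv2.resize(b[:,100:400],(300,373))]))
```

```text
{'ee_pos': array([ 0.554395  , -0.07437211,  0.13629034]), 'ft_force': array([ 0.81543722,  0.08543437, -1.05954879]), 'torque': array([-0.02406587, -0.12537769,  0.02121506]), 'gripper_force': 2.999715283513069}
```

View pics/s6.png

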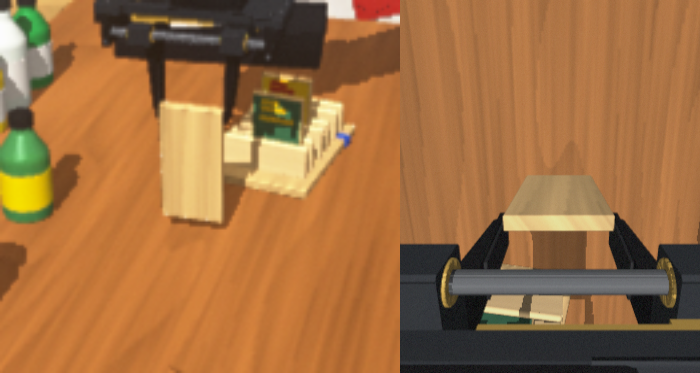

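```bash
cat > ang.py <<'E'
from h import *
from scipy.optimize import brentq
def ang(row,c,s,L=.115):
    "swing (deg, + = lower end toward tool +x) of the panel, from row of the lower edge of its underside"
    M=R.from_rotvec(s["ee_rot"]).as_matrix();piv=s["ee_pos"]+[0,0,.003];o,d=ray(c,(258,row));x=M[:,0]
    f=lambda a:proj(c,piv+x*(L*np.sin(a)+.005*np.cos(a))+np.array([0,0,-L*np.cos(a)+.005*np.sin(a)]))[1]-row
    return np.degrees(brentq(f,-.6,1.5))
def edge(im):
    g=cv2.cvtColor(im,cv2.COLOR_RGB2HSV)[:,245:270,1].mean(1);return g
E
python3 - <<'E'
from ang import *
im=np.load("w6.npy");c=cam("wrist");s=env.sense()
g=edge(im);print(g[170:235].round().astype(int).tolist())
for r in(181,182,183):print(r,ang(r,c,s))
to([.487,-.337,.2],90-9.4)
E
```

```text
[153, 154, 154, 152, 152, 153, 153, 153, 153, 153, 125, 110, 110, 111, 110, 111, 111, 110, 111, 110, 112, 111, 110, 111, 110, 110, 110, 111, 111, 110, 110, 111, 110, 111, 110, 111, 110, 110, 110, 110, 111, 110, 110, 110, 110, 110, 110, 110, 110, 111, 110, 110, 95, 89, 88, 88, 88, 89, 89, 89, 89, 89, 91, 91, 91]
181 0.056270765416890446
182 -0.4624229556427145
183 -0.9808201696488151
pos [ 0.554  -0.0744  0.1356] yaw 90.0 tilt -1.0 jog [-0.6565 -0.1677 -0.161 ] 0.0784 mm 279 t 7.65
```

The panel hangs vertical (swing about 0.3°, lower edge at row 180). I'll firm the grip, raise it clear of the other panels and carry it over the slot.

jog_arm --motion "0 0 0 0;0 0 0 0;0 0 -0.04 0;0 0 -0.1 0;0 0 -0.16 0;0 0 -0.22 0;-0.02 -0.005 -0.25 0.005;-0.06 -0.015 -0.25 0.01;-0.12 -0.03 -0.25 0.015;-0.18 -0.046 -0.25 0.02;-0.24 -0.062 -0.25 0.03;-0.3 -0.077 -0.25 0.04;-0.36 -0.092 -0.25 0.05;-0.42 -0.107 -0.25 0.06;-0.48 -0.122 -0.25 0.07;-0.54 -0.138 -0.25 0.078;-0.59 -0.151 -0.25 0.078;-0.63 -0.161 -0.25 0.078;-0.6565 -0.168 -0.25 0.078;-0.6565 -0.168 -0.25 0.078" --newtons 10

```text
clock: 9.32
ee_pos: [0.4863, -0.3388, 0.2352]
ee_rot: [-2.397, -2.03, 0.001]
ft_force: [0.3, 0.0, -0.7]
finger_gap: 0.672
gripper_force: 10.0
```

Run:
```python
from ang import *
s=env.sense();c=cam("wrist");im=env.capture("wrist");np.save("w7.npy",im)
g=edge(im);print(g[165:260].round().astype(int).tolist())
print(s["finger_gap"],s["gripper_force"]);to([.487,-.337,.2],90-9.4)
b=env.capture("side");save("s7.png",np.hstack([im[120:310,100:400],cv2.resize(b[90:230,190:340],(204,190))]),1.5)
```

```text
[198, 63, 56, 92, 92, 90, 90, 89, 93, 78, 65, 69, 87, 97, 103, 110, 110, 110, 111, 110, 110, 110, 111, 110, 110, 110, 110, 110, 110, 109, 109, 110, 110, 111, 110, 111, 110, 111, 110, 111, 111, 110, 110, 110, 111, 111, 111, 110, 111, 111, 111, 111, 110, 110, 110, 111, 111, 96, 89, 89, 88, 88, 88, 89, 89, 90, 90, 90, 91, 91, 92, 92, 111, 146, 153, 155, 153, 153, 153, 152, 150, 150, 150, 149, 149, 150, 148, 149, 148, 149, 149, 150, 149, 150, 152]
0.6723333416666937 9.999516606330872
pos [ 0.4866 -0.3376  0.2353] yaw 80.55 tilt -1.0 jog [0.0017 0.0008 0.0881] -0.0004 mm 35 t 9.37
```

View pics/s7.png

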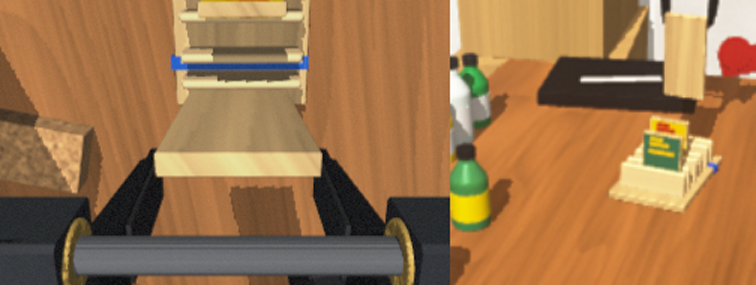

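The picture shows the panel hanging upright over the slot. The blue tabs sit at (177,62) and (303,62) in the crop and the slot is parallel to the panel. Now I'll work out the offset.

```bash
cat > off.py <<'E'
from ang import *
def off(im,c,s,rows):
    M=R.from_rotvec(s["ee_rot"]).as_matrix();t=lambda P:(M.T@(P-s["ee_pos"])*1000).round(1)
    m=blue(im);m[:, :150]=0;m[200:]=0;m[:,400:]=0
    for b in sorted(blobs(m,1,4),key=lambda b:-cv2.contourArea(b))[:2]:
        x,y,w,h=cv2.boundingRect(b);mo=cv2.moments(b);p=(mo["m10"]/mo["m00"],mo["m01"]/mo["m00"])
        print("tab",(x,y,w,h),np.round(p,1),"world",plane(c,p,.0125).round(4),"tool",t(plane(c,p,.0125)))
    zt=s["ee_pos"][2]+.0175
    for r in rows[1:]: print("top edge row",r,"tool",t(plane(c,(258,r),zt)))
    print("swing",ang(rows[0],c,s))
E
python3 - <<'E'
from off import *
im=np.load("w7.npy");s=env.sense();c=cam("wrist")
off(im,c,s,(179.5,221.7,237.2))
m=(cv2.cvtColor(im,cv2.COLOR_RGB2HSV)[228:234,:,1].mean(0));print(m[195:215].round(),m[305:325].round())
E
```

```text
tab (214, 157, 92, 10) [256.  163.3] world [ 0.4832 -0.3371  0.0125] tool [ -0.8  -3.4 222.8]
top edge row 221.7 tool [ 17.4  -0.4 -17.5]
top edge row 237.2 tool [  7.9  -0.4 -17.5]
swing 0.8465455187399278
[ 34.  29.  44.  36.  51.  42.  28.  80. 106. 100.  98.  98.  98.  98.
  97.  96.  94.  93.  91.  93.] [107. 107. 107. 107. 110. 109. 110. 110. 109.  95.  22.  29.  44.  38.
  28.  39.  42.  39.  36.  59.]
```

```bash
cat > pnp.py <<'E'
from h import *
def fit(im,rows,thr=9):
    L=[];Rr=[]
    g=cv2.cvtColor(im,cv2.COLOR_RGB2LAB).astype(float)
    for r in rows:
        ref=g[r,245:272].mean(0);d=np.linalg.norm(g[r]-ref,axis=1)
        a=258
        while d[a]<thr*1.6:a-=1
        b=258
        while d[b]<thr*1.6:b+=1
        L.append(a+.5);Rr.append(b-.5)
    return np.polyfit(rows,L,1),np.polyfit(rows,Rr,1),L,Rr
def pose(im,c,s,bot,top,pt):
    l,r,L,Rr=fit(im,list(range(int(bot)+8,int(top)-2)))
    l2,r2,L2,R2=fit(im,list(range(int(top)+4,int(pt)-2)));
    print([L[0],L[-1],Rr[0],Rr[-1]],L2,R2)
    pv=np.polyval
    I=np.array([[pv(l,bot),bot],[pv(r,bot),bot],[pv(l,top),top],[pv(r,top),top],[np.median(L2),pt],[np.median(R2),pt]])
    O=np.array([[-65,-32,0],[-65,32,0],[65,-32,0],[65,32,0],[65,-32,10],[65,32,10.]])/1e3
    # panel frame here: x up the length, y image right, z into the picture; right-handed
    ok,rv,tv=cv2.solvePnP(O,I,c[0],None,rvec=np.array([-2.,0,0]),tvec=np.array([0,0,.25]),useExtrinsicGuess=False,flags=cv2.SOLVEPNP_SQPNP)
    ok,rv,tv=cv2.solvePnP(O,I,c[0],None,rv,tv,True,flags=cv2.SOLVEPNP_ITERATIVE)
    e=cv2.projectPoints(O,rv,tv,c[0],None)[0][:,0]-I;print("resid",e.round(1).tolist())
    T=np.eye(4);T[:3,:3]=cv2.Rodrigues(rv)[0];T[:3,3]=tv[:,0]
    Tt=env.camera_info("wrist")["tool_from_camera"]@T
    print("axes in tool\n",Tt[:3,:3].round(3))
    for n,p in(("bottom mid",[-.065,0,.005]),("centre",[0,0,.005]),("top mid",[.065,0,.005])):print(n,((Tt@[*p,1])[:3]*1000).round(1))
    return Tt
if __name__=="__main__":
    pose(np.load("w7.npy"),cam("wrist"),env.sense(),179.5,221.7,237.2)
E
python3 pnp.py
```

```text
[222.5, 225.5, 289.5, 268.5] [227.5, 227.5, 230.5, 229.5, 231.5, 232.5, 234.5, 233.5, 235.5, 235.5] [270.5, 271.5, 273.5, 270.5, 273.5, 273.5, 272.5, 276.5, 276.5, 275.5]
resid [[2.3, 0.1], [-2.3, 0.3], [-1.4, 3.8], [1.6, 3.6], [-5.3, -3.9], [5.1, -4.1]]Traceback (most recent call last):
  File "pnp.py", line 30, in <module>
    pose(np.load("w7.npy"),cam("wrist"),env.sense(),179.5,221.7,237.2)
    ~~~~^^^^^^^^^^^^^^^^^^^^^^^^^^^^^^^^^^^^^^^^^^^^^^^^^^^^^^^^^^^^^^
  File "pnp.py", line 24, in pose
    T=np.eye(4);T[:3,:3]=cv2.Rodrigues(rv)[0];T[:3,3]=tv[:,0]
                                                      ~~^^^^^
IndexError: too many indices for array: array is 1-dimensional, but 2 were indexed
```

```bash
sed -i 's/tv\[:,0\]/tv.ravel()/; s/thr=9/thr=16/' pnp.py; python3 pnp.py
python3 - <<'E'
from h import *
g=cv2.cvtColor(np.load("w7.npy"),cv2.COLOR_RGB2LAB)
for r in(190,215,230):print(r,[g[r,x].tolist() for x in range(196,236,4)],g[r,258])
E
```

```text
[222.5, 204.5, 300.5, 301.5] [202.5, 203.5, 203.5, 203.5, 203.5, 203.5, 203.5, 203.5, 203.5, 203.5] [305.5, 305.5, 306.5, 307.5, 307.5, 308.5, 308.5, 309.5, 310.5, 311.5]
resid [[7.7, -1.2], [-8.0, -1.1], [1.9, 14.9], [1.9, 15.6], [0.2, -14.6], [-3.7, -14.0]]
axes in tool
 [[-0.034  0.003  0.999]
 [-0.019  1.    -0.003]
 [-0.999 -0.019 -0.034]]
bottom mid [  7.1  -0.5 133.1]
centre [ 4.9 -1.8 68.2]
top mid [ 2.7 -3.   3.2]
190 [[123, 145, 159], [142, 145, 162], [136, 146, 163], [131, 145, 161], [142, 146, 164], [135, 145, 163], [131, 140, 158], [155, 132, 155], [152, 133, 155], [151, 133, 155]] [159 134 155]
215 [[134, 145, 163], [126, 144, 160], [131, 146, 162], [158, 133, 157], [156, 133, 157], [153, 134, 155], [154, 132, 155], [145, 135, 154], [148, 134, 153], [147, 133, 156]] [159 133 158]
230 [[33, 125, 127], [11, 130, 126], [213, 128, 163], [217, 126, 164], [221, 123, 163], [218, 124, 165], [217, 126, 164], [213, 129, 164], [206, 131, 164], [208, 131, 163]] [226 120 162]
```

```bash
python3 - <<'E'
s=open("pnp.py").read()
s=s.replace('ref=g[r,245:272].mean(0);d=np.linalg.norm(g[r]-ref,axis=1)','d=np.where((g[r,:,1]<139.5)&(g[r,:,0]>90),0,99)')
s=s.replace('[65,-32,10],[65,32,10.]','[65,-32,-10],[65,32,-10.]').replace('0,.005]','0,-.005]')
open("pnp.py","w").write(s)
E
python3 pnp.py
```

```text
[217.5, 204.5, 303.5, 312.5] [201.5, 201.5, 202.5, 202.5, 202.5, 202.5, 202.5, 202.5, 202.5, 202.5] [314.5, 314.5, 314.5, 314.5, 314.5, 314.5, 314.5, 313.5, 313.5, 313.5]
resid [[2.9, 0.0], [-2.9, -0.2], [-1.3, -0.4], [1.8, -0.5], [0.5, 0.5], [-1.1, 0.5]]
axes in tool
 [[ 0.08   0.006  0.997]
 [-0.012  1.    -0.005]
 [-0.997 -0.011  0.08 ]]
bottom mid [  0.7   1.2 115.2]
centre [ 6.   0.4 50.4]
top mid [ 11.2  -0.3 -14.4]
```

```bash
sed -i 's/int(bot)+8/int(bot)+14/' pnp.py; python3 pnp.py
python3 - <<'E'
import pnp
from h import *
d=cam("wrist");im=np.load("w6.npy");pnp.pose(im,d,None,180.4,222.3,239)
print(cv2.cvtColor(im,cv2.COLOR_RGB2HSV)[222:250,245:270,1].mean(1).round())
E
```

```text
[219.5, 204.5, 298.5, 312.5] [201.5, 201.5, 202.5, 202.5, 202.5, 202.5, 202.5, 202.5, 202.5, 202.5] [314.5, 314.5, 314.5, 314.5, 314.5, 314.5, 314.5, 313.5, 313.5, 313.5]
resid [[-0.0, 0.0], [0.0, -0.0], [-0.3, -0.5], [0.5, -0.5], [0.5, 0.5], [-0.7, 0.5]]
axes in tool
 [[ 0.082  0.002  0.997]
 [-0.004  1.    -0.002]
 [-0.997 -0.003  0.082]]
bottom mid [  0.8   0.3 114.6]
centre [ 6.1  0.1 49.8]
top mid [ 11.5  -0.2 -14.9]
[218.5, 203.5, 298.5, 312.5] [201.5, 202.5, 202.5, 202.5, 202.5, 202.5, 202.5, 202.5, 202.5, 202.5, 202.5] [314.5, 314.5, 314.5, 314.5, 314.5, 314.5, 313.5, 313.5, 313.5, 313.5, 313.5]
resid [[-0.2, 0.0], [0.2, 0.0], [-0.1, 0.1], [0.3, 0.0], [0.2, -0.0], [-0.3, -0.1]]
axes in tool
 [[ 0.085  0.001  0.996]
 [-0.001  1.    -0.001]
 [-0.996 -0.001  0.085]]
bottom mid [  0.2  -0.  113.4]
centre [ 5.7 -0.1 48.7]
top mid [ 11.2  -0.1 -16.1]
[ 95.  89.  88.  88.  88.  89.  89.  89.  89.  89.  91.  91.  91.  92.
  93. 107. 136. 148. 146. 147. 148. 148. 149. 149. 147. 148. 147. 150.]
```

```bash
cat > tabs.py <<'E'
from h import *
def tabs(im,c,s,z=.0125):
    M=R.from_rotvec(s["ee_rot"]).as_matrix();m=blue(im);m[:,:180]=0;m[:,340:]=0;m[190:]=0
    ys,xs=np.nonzero(m);a,b=xs.min(),xs.max()
    for lo in(a,b-5):
        k=(xs>=lo)&(xs<=lo+5);p=(xs[k].mean(),ys[k].mean());P=plane(c,p,z);print(p,(ys[k].min(),ys[k].max()),"tool",(M.T@(P-s["ee_pos"])*1000).round(1))
        for y in (ys[k].min()-.5,ys[k].max()+.5):print("   edge",(M.T@(plane(c,(p[0],y),z)-s["ee_pos"])*1000).round(1))
E
python3 - <<'E'
from tabs import *
tabs(np.load("w7.npy"),cam("wrist"),env.sense())
for n in ("w1.npz",):
    d=np.load(n);tabs(d["im"],(d["K"],d["T"]),env.sense())
to([.487,-.337,.2],80.6)
E
```

```text
(np.float64(216.45098039215685), np.float64(161.2549019607843)) (np.int64(157), np.int64(166)) tool [  2.  -56.9 222.9]
   edge [  8.5 -56.7 222.9]
   edge [ -5.3 -57.2 222.9]
(np.float64(302.53125), np.float64(161.875)) (np.int64(158), np.int64(165)) tool [  1.2  59.6 222.8]
   edge [  7.2  59.3 222.8]
   edge [ -3.8  59.8 222.8]
(np.float64(218.57142857142858), np.float64(122.34693877551021)) (np.int64(118), np.int64(126)) tool [ -1.3 -57.1 222.9]
   edge [  5.2 -57.9 222.9]
   edge [ -6.9 -56.4 222.9]
(np.float64(300.4634146341463), np.float64(135.609756097561)) (np.int64(132), np.int64(139)) tool [ -1.1  58.4 222.8]
   edge [  4.5  57.3 222.8]
   edge [ -6.4  59.5 222.8]
pos [ 0.4868 -0.3369  0.2353] yaw 80.59 tilt -1.0 jog [-0.0002  0.0006  0.0884] -0.0001 mm 35 t 9.42
```

jog_arm --motion "0 0 0.03 0;0 0 0.06 0;0 0 0.09 0;0 0 0.115 0;0 0 0.135 0;0 0 0.145 0;0 0 0.15 0;0 0 0.15 0;0 0 0.15 0"

```text
clock: 10.17
ee_pos: [0.487, -0.3373, 0.176]
ee_rot: [2.395, 2.032, 0.0]
ft_force: [0.1, -0.2, -0.8]
finger_gap: 0.666
gripper_force: 10.0
```

Run:
```python
from tabs import *
s=env.sense();c=cam("wrist");im=env.capture("wrist");np.save("w8.npy",im)
print(s["ee_pos"],s["ft_force"])
tabs(im,c,s);tabs(im,c,s,.012)
print(cv2.cvtColor(im,cv2.COLOR_RGB2HSV)[160:245,245:270,1].mean(1).round().astype(int).tolist())
save("w8.png",im,2.6,(150,110,400,310))
```

```text
[ 0.48702573 -0.33733781  0.17597506] [ 0.1121721  -0.2140134  -0.81282462]
(np.float64(208.6551724137931), np.float64(172.98275862068965)) (np.int64(167), np.int64(178)) tool [  0.4 -58.  163.4]
   edge [  8.1 -57.6 163.4]
   edge [ -6.2 -58.3 163.4]
(np.float64(309.71794871794873), np.float64(173.69230769230768)) (np.int64(169), np.int64(178)) tool [ -0.4  59.6 163.5]
   edge [  5.8  59.2 163.5]
   edge [ -6.1  59.9 163.5]
(np.float64(208.6551724137931), np.float64(172.98275862068965)) (np.int64(167), np.int64(178)) tool [  0.3 -58.1 163.9]
   edge [  8.  -57.7 163.9]
   edge [ -6.3 -58.4 163.9]
(np.float64(309.71794871794873), np.float64(173.69230769230768)) (np.int64(169), np.int64(178)) tool [ -0.5  59.7 164. ]
   edge [  5.7  59.3 164. ]
   edge [ -6.3  60.  164. ]
[108, 102, 92, 89, 89, 92, 90, 90, 94, 95, 96, 97, 97, 96, 96, 42, 196, 198, 196, 47, 108, 111, 111, 110, 109, 110, 111, 110, 111, 111, 110, 111, 110, 111, 110, 110, 109, 110, 110, 111, 110, 111, 111, 110, 110, 110, 110, 111, 111, 111, 110, 110, 110, 111, 110, 110, 110, 111, 110, 110, 110, 108, 96, 89, 89, 89, 89, 88, 89, 90, 90, 90, 90, 91, 92, 92, 93, 108, 137, 149, 148, 148, 148, 147, 149]
```

View pics/w8.png

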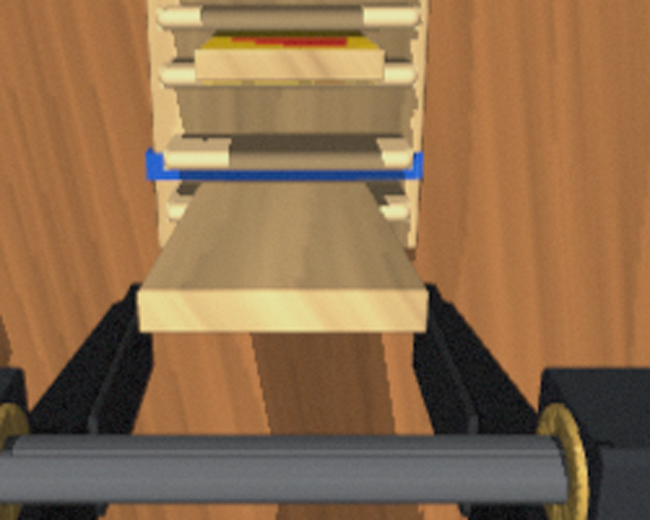

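Run:
```python
from h import *
im=np.load("w8.npy");s=env.sense();c=cam("wrist");M=R.from_rotvec(s["ee_rot"]).as_matrix()
for x0 in(216,304):
    print(cv2.cvtColor(im,cv2.COLOR_RGB2LAB)[160:202,x0-1:x0+2,0].mean(1).round().astype(int).tolist())
for z in (.046,.05):print(z,[(r,float((M.T@(plane(c,(258,r),z)-s["ee_pos"])*1000)[0].round(1))) for r in (167,170,173,176,179.5,186,189,192,194)])
```

```text
[206, 199, 186, 180, 174, 171, 173, 174, 202, 223, 230, 229, 222, 204, 167, 129, 111, 113, 112, 175, 198, 194, 187, 181, 177, 176, 175, 179, 196, 216, 226, 228, 224, 208, 172, 179, 193, 186, 179, 172, 165, 157]
[133, 123, 107, 151, 173, 173, 175, 179, 207, 225, 230, 228, 221, 200, 159, 113, 82, 77, 87, 123, 130, 124, 113, 98, 90, 151, 174, 176, 200, 219, 227, 227, 223, 204, 170, 145, 141, 141, 141, 139, 140, 141]
0.046 [(167, 15.2), (170, 12.0), (173, 8.7), (176, 5.5), (179.5, 1.7), (186, -5.5), (189, -8.8), (192, -12.1), (194, -14.4)]
0.05 [(167, 16.1), (170, 12.9), (173, 9.7), (176, 6.5), (179.5, 2.8), (186, -4.3), (189, -7.6), (192, -10.9), (194, -13.1)]
```

The picture shows the panel's lower edge (row ~180) midway between the slot's wall tops (rows 170 and 191), and the blue tabs lined up with it. I'll insert slowly and check the force.

jog_arm --motion "0 0 0.01 0;0 0 0.02 0;0 0 0.03 0;-0.001 0 0.04 0;-0.001 0 0.05 0;-0.002 0 0.06 0;-0.003 0 0.07 0;-0.004 0 0.08 0;-0.004 0 0.0875 0;-0.004 0 0.0875 0" --newtons 8

```text
clock: 11.05
ee_pos: [0.4864, -0.3387, 0.1398]
ee_rot: [-2.395, -2.032, 0.0]
ft_force: [-0.8, -0.9, -0.3]
finger_gap: 0.673
gripper_force: 8.0
```

jog_arm --motion "0 0 0.004 0;0 0 0.008 0;0 0 0.012 0;0 0 0.016 0;0 0 0.02 0;0 0 0.023 0;0 0 0.025 0;0 0 0.025 0" --newtons 5

```text
clock: 11.72
ee_pos: [0.4865, -0.3388, 0.1304]
ee_rot: [-2.396, -2.032, 0.0]
ft_force: [-0.1, -0.4, -1.1]
finger_gap: 0.674
gripper_force: 5.0
```

Run:
```python
from tabs import *
s=env.sense();c=cam("wrist");im=env.capture("wrist");np.save("w9.npy",im)
print(s["ee_pos"],s["ft_force"])
print(cv2.cvtColor(im,cv2.COLOR_RGB2HSV)[170:245,245:270,1].mean(1).round().astype(int).tolist())
save("w9.png",np.hstack([im[110:310,150:400],env.capture("side")[90:290,200:340]]),2)
```

```text
[ 0.48654263 -0.3388298   0.1304188 ] [-0.07464056 -0.44131249 -1.10356578]
[91, 91, 93, 91, 90, 90, 92, 92, 92, 95, 95, 97, 97, 97, 96, 95, 97, 100, 102, 103, 110, 110, 110, 110, 110, 110, 109, 109, 110, 111, 111, 111, 110, 110, 111, 110, 111, 111, 111, 111, 111, 111, 110, 111, 111, 110, 111, 111, 111, 110, 110, 109, 95, 90, 89, 89, 89, 89, 89, 89, 90, 91, 91, 91, 92, 93, 94, 108, 138, 149, 148, 149, 149, 148, 149]
```

View pics/w9.png

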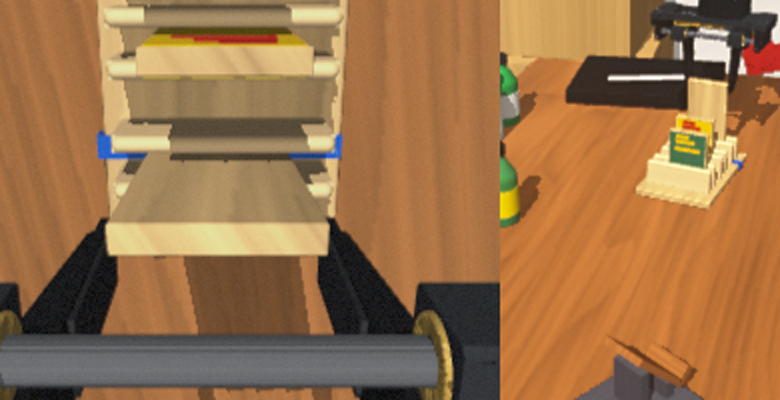

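The panel's lower end is inside the slot, and the walls hide its foot. I'll lower in small steps until it touches the floor.

jog_arm --motion "-0.001 0 0.002 0;-0.002 0 0.004 0;-0.003 0 0.006 0;-0.004 0 0.006 0" --newtons 4

```text
clock: 12.15
ee_pos: [0.4863, -0.3405, 0.128]
ee_rot: [-2.396, -2.032, 0.0]
ft_force: [0.2, 0.8, -1.6]
finger_gap: 0.674
gripper_force: 4.0
```

jog_arm --motion "-0.001 0 0.001 0;-0.002 0 0.002 0;-0.003 0 0.003 0;-0.004 0 0.003 0"

```text
clock: 12.48
ee_pos: [0.4861, -0.342, 0.1269]
ee_rot: [-2.396, -2.032, 0.0]
ft_force: [-0.1, -0.2, -1.3]
finger_gap: 0.674
gripper_force: 4.0
```

jog_arm --motion "-0.001 0 0.001 0;-0.002 0 0.002 0;-0.003 0 0.003 0;-0.004 0 0.003 0"

```text
clock: 12.82
ee_pos: [0.4859, -0.3438, 0.1261]
ee_rot: [2.395, 2.032, -0.0]
ft_force: [0.1, -0.3, 3.1]
finger_gap: 0.673
gripper_force: 4.0
```

jog_arm --motion "-0.001 0 0.001 0;-0.003 0 0.002 0;-0.005 0 0.003 0;-0.005 0 0.003 0;-0.005 0 0.003 0" --newtons 3

```text
clock: 13.23
ee_pos: [0.4856, -0.3457, 0.1247]
ee_rot: [2.395, 2.032, 0.0]
ft_force: [0.1, 0.2, 3.6]
finger_gap: 0.674
gripper_force: 3.0
```

Run:
```python
from pnp import *
s=env.sense();c=cam("wrist");im=env.capture("wrist");np.save("w10.npy",im)
print(s["ee_pos"],s["ft_force"])
g=cv2.cvtColor(im,cv2.COLOR_RGB2HSV)[:,245:270,1].mean(1);print(g[215:245].round().astype(int).tolist())
M=R.from_rotvec(s["ee_rot"]).as_matrix()
for r in(221,222,237,238):
  P=plane(c,(258,r),.142);print(r,P,(M.T@(P-np.array([.487,-.337,0])))[:2]*1000)
```

```text
[ 0.48555851 -0.34573887  0.12472488] [0.05147162 0.15906647 3.61342311]
[111, 111, 110, 111, 111, 110, 111, 110, 98, 90, 92, 92, 92, 91, 92, 92, 92, 93, 93, 94, 94, 95, 96, 107, 121, 149, 149, 152, 149, 149]
221 [ 0.4880847  -0.32816901  0.142     ] [ 8.84615786 -0.31331284]
222 [ 0.48798587 -0.32876777  0.142     ] [ 8.23929103 -0.31317254]
237 [ 0.48647734 -0.3379066   0.142     ] [-1.02320324 -0.31103115]
238 [ 0.48637501 -0.33852654  0.142     ] [-1.6515338  -0.31088589]
```

It's standing on the floor (about 3.5 N), leaning only about 1.5°. I'll straighten it a touch and release.

jog_arm --motion "-0.002 0 0 0;-0.004 0 0 0;-0.006 0 0 0;-0.006 0 -0.001 0;-0.006 0 -0.002 0;-0.006 0 -0.002 0"

```text
clock: 13.78
ee_pos: [0.4849, -0.3478, 0.1251]
ee_rot: [-2.395, -2.032, 0.0]
ft_force: [1.1, 0.0, -0.5]
finger_gap: 0.672
gripper_force: 3.0
```

jog_arm --motion "0 0 0 0;0 0 0 0;0 0 0 0;0 0 0 0;0 0 0 0;0 0 0 0;0 0 0 0;0 0 0 0" --jaw 1

```text
clock: 14.45
ee_pos: [0.4851, -0.3479, 0.1254]
ee_rot: [2.396, 2.032, -0.0]
ft_force: [0.1, -0.7, 0.8]
finger_gap: 0.999
gripper_force: 0.0
```

jog_arm --motion "0 0 -0.02 0;0 0 -0.05 0;0 0 -0.1 0;0 0 -0.17 0;0 0 -0.25 0;0 0 -0.35 0;0 0 -0.35 0;0 0 -0.35 0;0 0 -0.35 0"

```text
clock: 15.2
ee_pos: [0.4848, -0.3477, 0.2653]
ee_rot: [-2.396, -2.032, 0.0]
ft_force: [-0.4, -0.2, -0.1]
finger_gap: 0.999
gripper_force: 0.0
```

Run:
```python
from h import *
a=env.capture("wrist");b=env.capture("side");t=env.capture("top")
save("end.png",np.hstack([cv2.resize(a[80:330,130:380],(266,266)),cv2.resize(b[100:230,240:370],(266,266)),cv2.resize(t[170:300,300:430],(266,266))]))
```

```text
(no output)
```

View pics/end.png

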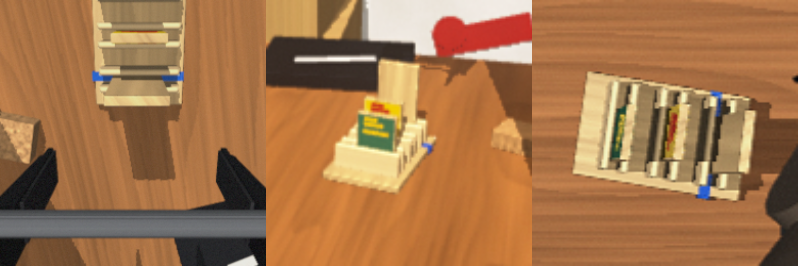

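Final views show the panel upright in the blue slot, with the other two panels untouched. A quick height check first, then I'll hand in.

Run:
```python
from h import *
c=cam("side")
for p in((295.7,129.3),(314.3,131.5)):
    o,d=ray(c,p);n=np.array([np.sin(np.radians(9.4)),np.cos(np.radians(9.4)),0]);P0=np.array([.487,-.337,0])+n*.005
    print(o+d*((P0-o)@n)/(d@n))
```

```text
[ 0.51361598 -0.33633819  0.143792  ]
[ 0.45349379 -0.32638503  0.14543121]
```

```bash
python3 -c "
from rig import env
print(env.sign_off())"
```

```text
the job is handed in; nothing more can be done
None
```

The blue panel now stands upright on a short end, fully down in the blue-felt slot (top edge measured at 144–145 mm against 142 expected); I let go of it there and handed the job in at about 15 s, without using the stand.

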